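# Slide the charm under the curing lamp

## Task

Bring the resin charm under the curing lamp by its sliding carriage: with your fingertips press down the rubber pad in the middle of the carriage to free its brake, keep it pressed while you push the carriage along the rail until its ear rests against the stop beside the lamp's mouth, pressing and pushing gently all the while, then let go so that the brake holds again. Never force the carriage along while the brake is on. Pick nothing up, do not touch the charm, which must stay lying in its tray, and leave the things around where they are.

Things in the scene. Friction and masses are not known exactly. Their poses are not given: they have to be found in the camera images.
- pad_top (a point): Middle of the top of the black ribbed rubber brake pad in the middle of the grey carriage; moves with it. 64 mm (x) by 52 mm (y), top 46 mm above the table when up. z up, +y along the straight level rail towards the lamp, x across. A 12 mm thick cross-bar stands before and behind it (inner faces at y +28 and -28 mm, tops 10 mm above the raised pad): fingertips on the pad can push the front bar.
- brake (a joint): How far the pad is pressed down, m: 0 up, 0.008 fully down, on a spring (6.4 N to start, 9.6 N at the bottom). Up, the brake holds the carriage against about 25 N; 2 mm or more down, the carriage slides freely (1 to 2 N). Released, the pad springs up and the brake holds again.
- carriage (a joint): How far the carriage has slid along the rail towards the lamp since the start, m (0 at every start)
- ear_face (a point): Middle of the front face of the carriage's ear, a grey block 40 x 20 x 22 mm on the carriage's +x side, that meets the stop. It lies 70 mm (x) and 32 mm (y) from the pad's middle, 37 mm above the table. Axes as for the pad.
- stop_face (a point): Point on the end face of the stop where the ear face meets it, 37 mm above the table: a fixed steel bar 28 mm wide, 46 mm tall, a line engraved across its end, reaching 60 mm out from the mouth of the lamp (white tunnel 220 wide, 210 long, 104 mm tall). Axes as for the pad. 75 to 210 mm from the ear at the start. It stops the carriage solidly, the pad's middle then 92 mm short of the lamp.
- tray_mid (a point): Where the charm's middle belongs: in the 80 mm square aluminium tray, walls 12 mm high, on the front of the carriage, 138 mm ahead of the pad's middle, 32 mm above the table. Axes as for the pad.
- charm_mid (a point): Middle of the clear round resin charm, 68 mm across, 10 mm thick, lying loose in the tray (3 mm play); not to be touched.
- scissors: Bystander: small craft scissors with black loop handles, lying flat, 150 mm long, 10 mm thick; loose, origin on its underside
- tube: Bystander: aluminium glue tube with white nose, lying, 111 mm long, 26 mm thick; loose, origin on its underside
- nozzle: Bystander: white nozzle cap standing upright, 18 mm wide, 42 mm tall; loose, origin on its underside
- jar: Bystander: glass jar with metal cap, 40 mm wide, 42 mm tall; loose, origin on its underside
- resin: Bystander: amber resin bottle with black cap, 40 mm wide, 90 mm tall; loose, origin on its underside
- tweezers: Bystander: dark steel tweezers lying flat, 120 mm long, 6 mm thick; loose, origin on its underside
Not all that is in view belongs to the job. Leave any orange look-alike of the part that bears charm_mid alone.

How it is judged (in metres and radians):
On the way, in this order (a step that is already met when the one before it is completed fails the run):
1. the pad is pressed down at least 2 mm before the carriage has slid 10 mm (value of joint brake above 0.002 m and contact force between the fingers and brake above 2 N and value of joint carriage below 0.01 m), for 0.05 s.
2. with the pad still pressed, the ear comes against the stop (within 4 mm) (horizontal distance between ear_face and stop_face below 0.004 m and value of joint brake above 0.001 m), for 0.05 s.
At the end, for the whole second after the job is handed in: The carriage rests with its ear within 4 mm of the stop face, the pad is up again (within 1 mm, brake on), and the charm lies in its tray (within 10 mm of its place) (horizontal distance between ear_face and stop_face below 0.004 m and value of joint brake below 0.001 m and velocity of joint carriage between -0.005 and 0.005 m/s and distance between charm_mid and tray_mid below 0.01 m); the robot touches nothing.
It fails at once if the carriage is forced along (pushed with over 20 N and moving) while the brake is on (pad less than 0.5 mm down) (velocity of joint carriage above 0.01 m/s and value of joint brake below 0.0005 m and value of joint carriage above 0.003 m and contact force between the fingers and anything else above 20 N).
It fails at once if the fingers press or push on anything with more than 50 N (contact force between the fingers and anything else above 50 N).
It fails at once if the charm leaves its place in the tray (over 10 mm) or is touched by the gripper or arm (not (distance between charm_mid and tray_mid below 0.01 m) or contact force between any of the fingers, the arm and charm above 0.3 N).
It fails at once if a bystander is moved more than 20 mm or lifted (distance of any of scissors, tube, nozzle, jar, resin, tweezers from where it was at the start of the episode above 0.02 m).
It also fails if it takes over 37 s, if anything falls off the work surface, if the arm or the gripper's body presses on something with over 40 N, if the wrist force passes 120 N, or if a joint passes its speed limit or range.

## Robot

A 6-joint arm with a two-finger parallel gripper is mounted at the origin on the work surface. World frame = base frame: x ahead of the robot, y to its left, z up, the work surface at z = 0. Lengths are in m, angles in degrees, forces in N, time in s.
With the tool pointing down it reaches from about 0.3 to 0.75 m from the base axis. Payload 8.5 kg.
Tool frame: the origin (TCP) lies midway between the tips of the shut fingers; the grasp point (between the pads) lies behind it (grasp_offset is the z of the grasp point in the tool frame, in m); z points along the fingers, y is the direction in which the jaws open and shut (so a half turn about z gives the same grasp; the last joint's range is limited). The gripper opens to 85 mm and grips with 20 to 120 N. Pads are 22 mm wide; open, the fingers measure 114 mm over their backs; the gripper's body (76 mm by 85 mm) begins 54 mm behind the grasp point. The pads swing forward as they close: fully open they stand 13 mm farther back than shut.
Start: joints at [-83.153, 21.807, 74.336, -0, 83.858, -12.336], TCP at [0.181, -0.519, 0.231] pointing down, gripper open.
Joint ranges: [-178.18, 178.18], [-50.72, 133.34], [12.68, 142.11], [-81.47, 261.47], [9.98, 163.14], [-165.26, 165.26]. Speed limits (degrees/s): [136.94, 136.94, 180, 180, 180, 180].

## Interface

Orientations are given as a 3x3 rotation matrix whose columns are the frame's x, y, z axes.
In Python, from rig import * gives the robot as it stands.
- The arm moves only by the shell command python3 -m pendant 'ROWS' [FORCE]. ROWS is JSON, one flat list of numbers, 7 for each row, row after row: the finger opening in mm, from 0 to 85.4, then the shift along the tool's x, y, z in units of 50 mm (1.0 is 50 mm), then the turn, a rotation vector about the tool's x, y, z in units of 8 degrees (1.0 is 8 degrees). In form: [hand, dx, dy, dz, wx, wy, wz, hand, dx, dy, dz, wx, wy, wz, ...]. A call has 1 to 12 rows; each row shifts and turns the commanded pose from where the row before left it, along the tool's axes as they then stand; what a row does not reach is not made up. A row lasts 1/10 s, in which the tool goes at most 50 mm and 8.59 degrees, less where a joint would pass 70% of its speed; a pose out of reach is approached as far as the arm can. A call is refused whole if a number of a shift passes 1 or a number of a turn 1, either way. A call with a gripper value outside its range is refused whole. The fingers move at their own pace and stop on an object; FORCE is the grip in N (left out, the last holds). Time passes only in rows, so rows that do not move let the fingers close. It gives the time, the measured TCP pose, the force and the opening at its end, in the units of the state.
- observe(): the state, without advancing time (a new reading comes with each control period).
- get_image(name): name is "scene" or "top" or "wrist"; returns a dict with "frame" (384x512x3 uint8, red, green, blue), "depth" (384x512 float32, m along the optical axis (not along the pixel's ray), 0 where there is no reading), "K" (3x3 intrinsics, pixels), "rvec" (rotation vector, rad) and "tvec" (3), from world to camera coordinates, as OpenCV has them. Camera axes: x right, y down, z forward; pixel columns grow to the right and rows downward; lengths in m; the calibration is good to about 2 mm. A picture is of the moment at which its call begins.
- close_job(): hands the job in, once; it reports no verdict.
The state is a dict: "time_s": time; "q": joint angles; "qvel": joint speeds; "joint_efforts": joint torques, N m; "position": TCP position; "tool_rot": TCP orientation; "ft_force": force on the tool from outside, world axes, zero at the start; "wrist_torque": the same for the moment, N m; "grip_width": finger opening in m.
Only numpy, scipy, OpenCV 4.12 (cv2) and the standard library are available. Lean on these libraries where they do the work, as an engineer would, in place of code of your own. Each camera call takes 0.05 s, during which the arm holds its last target.

## Working session

There is one attempt and no reset: what is moved stays moved. The work goes in short steps, Python scripts to look and compute and a shell command to move; the robot and the scene stay as the last step left them, time stands still between calls to the robot, and variables do not carry over. Pictures are saved under pics/ and viewed, and the job is handed in when it is done.

```bash
mkdir -p pics
python3 - <<'E'
from rig import *
import cv2,numpy as np
s=observe(); print(s)
for n in("scene","top"):
    d=get_image(n); np.savez(f"pics/{n}0.npz",**d); cv2.imwrite(f"pics/{n}0.png",d["frame"][:,:,::-1]); print(n,d["K"].tolist(),d["rvec"],d["tvec"])
E
```

```text
{'time_s': 0.0, 'q': array([-8.31536120e+01,  2.18425369e+01,  7.43857181e+01, -1.27098000e-03,
        8.38583498e+01, -1.23378095e+01]), 'qvel': array([ 0.02112949, -0.02781521, -0.03295477, -0.00571735, -0.00158105,
        0.02398335]), 'joint_efforts': array([-1.03833554e-03, -4.48464239e+01, -2.31279749e+01, -2.47694379e-04,
        4.81828116e-03,  1.16423675e-05]), 'position': array([ 0.18067084, -0.51916222,  0.23069161]), 'tool_rot': array([[ 9.44466283e-01,  3.28608276e-01, -2.02085462e-04],
       [ 3.28608200e-01, -9.44465143e-01,  1.49813103e-03],
       [ 3.01435580e-04, -1.48134118e-03, -9.99998857e-01]]), 'ft_force': array([ 0.05570656,  0.43303317, -0.33870602]), 'wrist_torque': array([-0.0167081 ,  0.0230907 ,  0.00607283]), 'grip_width': 0.0855227361401381}
scene [[452.1142608608705, 0.0, 258.2598576547317], [0.0, 452.1142608608705, 190.1861601582985], [0.0, 0.0, 1.0]] [ 2.1739373   0.60674569 -0.27838377] [-0.45077606 -0.20804118  1.38842825]
top [[376.9848254574019, 0.0, 254.3155072570617], [0.0, 376.9848254574019, 186.13919570474192], [0.0, 0.0, 1.0]] [ 2.16906272 -2.10923698  0.17220475] [-0.11621355  0.6018336   0.8924975 ]
```

View pics/scene0.png

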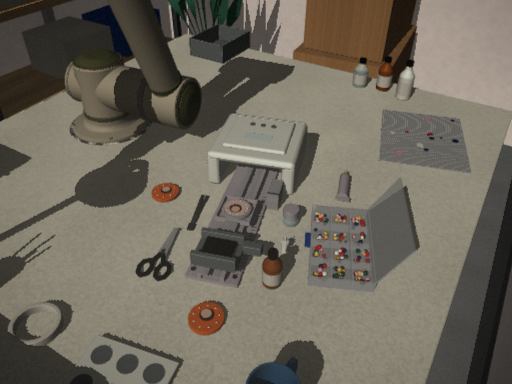

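View pics/top0.png

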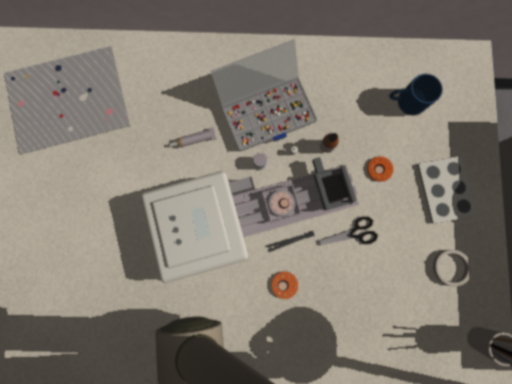

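The scene view shows the carriage with its black pad at scene (222,248) and top (336,186). The clear charm sits in the tray at top (282,203). The orange look-alikes are at top (379,168) and (285,285), and I'll leave them alone. Next is a close crop of each view.

```bash
cat > h.py <<'E'
import numpy as np,cv2
def load(n): return dict(np.load(f"pics/{n}.npz"))
def ray(d,u,v,z):
    R,_=cv2.Rodrigues(d["rvec"]); t=np.array(d["tvec"]).ravel()
    c=-R.T@t; r=R.T@np.linalg.inv(d["K"])@np.array([u,v,1.]); return c+r*(z-c[2])/r[2]
def cloud(d):
    R,_=cv2.Rodrigues(d["rvec"]); t=np.array(d["tvec"]).ravel(); h,w=d["depth"].shape
    u,v=np.meshgrid(np.arange(w),np.arange(h)); z=d["depth"]
    p=np.stack([u,v,np.ones_like(u)],-1)@np.linalg.inv(d["K"]).T*z[...,None]
    return (p-t)@R
E
python3 - <<'E'
from h import *
d=load("top0"); f=d["frame"][:,:,::-1]
c=cv2.resize(f[130:270,220:380],None,fx=5,fy=5,interpolation=cv2.INTER_CUBIC)[:600]; 
cv2.imwrite("pics/tc.png",cv2.resize(f[140:250,225:365],None,fx=5,fy=5,interpolation=cv2.INTER_CUBIC))
d2=load("scene0"); f2=d2["frame"][:,:,::-1]
cv2.imwrite("pics/sc.png",cv2.resize(f2[150:290,170:320],None,fx=4,fy=4,interpolation=cv2.INTER_CUBIC))
P=cloud(d)
for u,v in [(336,186),(318,165),(282,203),(200,225)]: print(u,v,P[v,u].round(3), d["frame"][v,u])
E
```

```text
336 186 [ 0.611 -0.304  0.045] [26 24 22]
318 165 [ 0.663 -0.258  0.049] [81 80 78]
282 203 [ 0.566 -0.17   0.038] [167 137 116]
200 225 [0.502 0.023 0.106] [167 172 166]
```

View pics/tc.png

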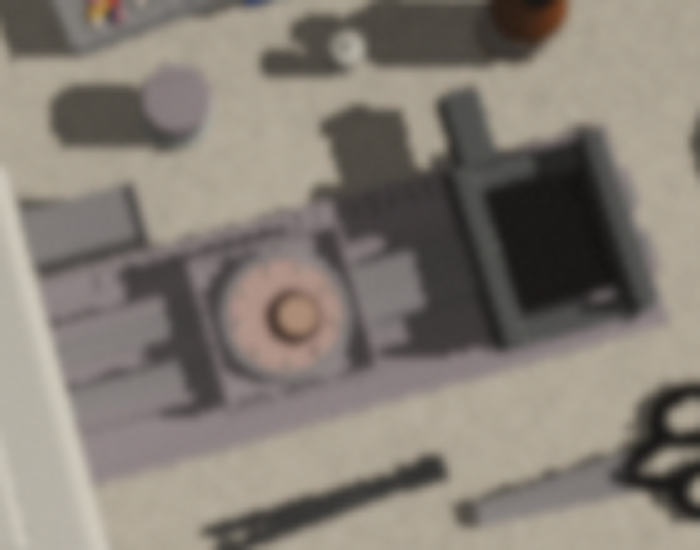

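View pics/sc.png

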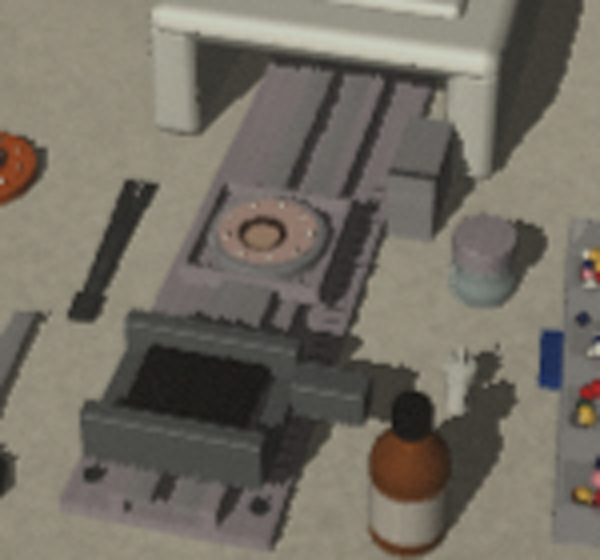

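The crops show the black ribbed pad between two grey bars at crop (555,240), which is top px (336,188). The ear is at crop (465,125), the stop is beside the lamp mouth with its end at crop (140,215), and the clear pinkish charm is in the tray at (283,315). Candidates for the charm were that one, orange ring A and orange ring B. The one in the tray is the real charm. Next I'll measure the axes.

Run:
```python
from h import *
d=load("top0"); P=cloud(d); f=d["frame"].astype(int); u,v=np.meshgrid(np.arange(512),np.arange(384))
m=(f.max(-1)<48)&(u>310)&(u<356)&(v>160)&(v<212)
n,l,st,_=cv2.connectedComponentsWithStats(m.astype(np.uint8)); k=1+st[1:,4].argmax(); m=l==k
q=np.array([ray(d,a,b,.046)[:2] for a,b in zip(u[m],v[m])])
r=cv2.minAreaRect((q*1000).astype(np.float32)); print("pad dark",m.sum(),r, np.median(P[m][:,2]))
# bars/ear: z>0.05
b=(P[...,2]>.051)&(P[...,2]<.064)&(u>300)&(u<362)&(v>155)&(v<218)
print("bars", cv2.minAreaRect((P[b][:,:2]*1000).astype(np.float32)))
for lo,hi,name,box in [(.095,.12,"lamp",(130,260,165,290)),(.04,.05,"stop",(225,262,170,202))]:
    g=(P[...,2]>lo)&(P[...,2]<hi)&(u>box[0])&(u<box[1])&(v>box[2])&(v<box[3]); 
    print(name,g.sum(),cv2.minAreaRect((P[g][:,:2]*1000).astype(np.float32)))
    if name=="stop": print(cv2.boxPoints(cv2.minAreaRect((P[g][:,:2]*1000).astype(np.float32))))
```

```text
pad dark 611 ((607.6885375976562, -303.3104248046875), (85.46409606933594, 55.56565856933594), 17.20510482788086) 0.04629621807446726
bars ((623.333984375, -294.8840637207031), (128.96128845214844, 80.02700805664062), 17.632461547851562)
lamp 6462 ((500.62396240234375, 40.35723876953125), (213.24700927734375, 203.1216278076172), 17.251253128051758)
stop 272 ((609.8903198242188, -66.610107421875), (31.69051742553711, 59.89944076538086), 17.686674118041992)
[[585.69495  -42.89002 ]
 [603.89307  -99.95814 ]
 [634.0857   -90.3302  ]
 [615.8876   -33.262077]]
```

```bash
python3 -m pendant '[0,0.39,-0.062,0,0,0,0, 0,0.39,-0.062,0,0,0,0, 0,0.39,-0.062,0,0,0,0, 0,0.39,-0.062,0,0,0,0, 0,0.39,-0.062,0,0,0,0, 0,0.39,-0.062,0,0,0,0, 0,0.39,-0.062,0,0,0,0, 0,0.39,-0.062,0,0,0,0, 0,0.39,-0.062,0,0,0,0, 0,0.39,-0.062,0,0,0,0, 0,0.39,-0.062,0,0,0,0, 0,0.39,-0.062,0,0,0,0]' 40
python3 -m pendant '[0,0.39,-0.062,0,0,0,0, 0,0.39,-0.062,0,0,0,0, 0,0.39,-0.062,0,0,0,0, 0,0.39,-0.062,0,0,0,0, 0,0.39,-0.062,0,0,0,0, 0,0.39,-0.062,0,0,0,0, 0,0.39,-0.062,0,0,0,0, 0,0.39,-0.062,0,0,0,0, 0,0.39,-0.062,0,0,0,0, 0,0.38,-0.062,0,0,0,0, 0,0.38,-0.062,0,0,0,0, 0,0,0,0,0,0,0.22]'
python3 - <<'E'
from rig import *
import cv2,numpy as np
d=get_image("wrist"); np.savez("pics/w1.npz",**d); cv2.imwrite("pics/w1.png",d["frame"][:,:,::-1])
s=observe(); print(s["time_s"],s["position"],s["tool_rot"],s["ft_force"],s["grip_width"],s["q"])
E
```

```text
time_s: 1.3
position: [0.3901, -0.4068, 0.231]
tool_rot: [[0.944, 0.329, -0.0], [0.329, -0.944, 0.001], [-0.0, -0.001, -1.0]]
ft_force: [-0.5, 1.0, -0.1]
grip_width: 0.0002
time_s: 2.5
position: [0.5814, -0.3036, 0.2304]
tool_rot: [[0.954, 0.301, -0.001], [0.301, -0.954, 0.001], [-0.0, -0.001, -1.0]]
ft_force: [-0.7, 0.5, 0.4]
grip_width: -0.0002
2.55 [ 0.58063065 -0.30420333  0.23044761] [[ 9.54435737e-01  2.98414742e-01 -1.03207128e-03]
 [ 2.98415663e-01 -9.54435588e-01  8.94262001e-04]
 [-7.18184595e-04 -1.16150185e-03 -9.99999068e-01]] [-0.12109692 -0.64504968 -0.80969978] 8.358631507569905e-05 [-3.79788129e+01  3.28926370e+01  5.55049339e+01  4.00015646e-03
  9.16805703e+01  3.46588519e+01]
```

View pics/w1.png

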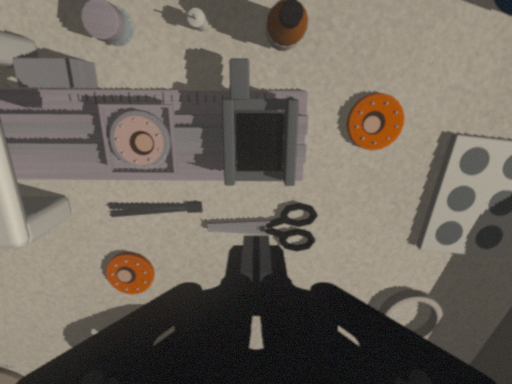

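The wrist view shows the pad at about (260,142), square between its bars. The rail runs parallel to the image rows, so the yaw is right. I'll refine the pad, ear and stop positions from this view.

Run:
```python
from h import *
d=load("w1"); P=cloud(d); f=d["frame"].astype(int); u,v=np.meshgrid(np.arange(512),np.arange(384))
cv2.imwrite("pics/w1c.png",cv2.resize(d["frame"][40:200,:320,::-1],None,fx=2.5,fy=2.5,interpolation=cv2.INTER_CUBIC))
a=np.radians(17.4); X=np.array([np.cos(a),np.sin(a)]);Y=np.array([-np.sin(a),np.cos(a)])
S=P[...,:2]@np.stack([X,Y],1)
def rng(m,n): 
    s=S[m]; print(n,m.sum(),np.percentile(s,[1,50,99],axis=0).round(4).T.tolist(),np.median(P[m][:,2]))
box=(u>215)&(u<310)&(v>50)&(v<195)
rng(box&(P[...,2]>.052)&(P[...,2]<.065)&(v>100),"bars")
rng(box&(P[...,2]>.042)&(P[...,2]<.0505)&(v<96),"ear")
m=box&(f.max(-1)<40)&(abs(P[...,2]-.046)<.004)&(v>105)&(v<185)
rng(m,"pad")
rng((u<110)&(u>0)&(v>40)&(v<95)&(P[...,2]>.041)&(P[...,2]<.051),"stop")
print("pad0",np.array([.599,-.3025])@X,np.array([.599,-.3025])@Y, X,Y)
```

```text
bars 1892 [[0.446, 0.4936, 0.5358], [-0.5063, -0.4946, -0.4271]] 0.05555499139609816
ear 745 [[0.5415, 0.5592, 0.5772], [-0.4548, -0.4448, -0.435]] 0.0476014693670067
pad 1872 [[0.4623, 0.4953, 0.5221], [-0.4917, -0.4664, -0.4425]] 0.0462804474125392
stop 1942 [[0.5491, 0.5646, 0.5907], [-0.2744, -0.2422, -0.2108]] 0.04600772070810158
pad0 0.4811301171237837 -0.46778313393756965 [0.95424033 0.29904079] [-0.29904079  0.95424033]
```

View pics/w1c.png

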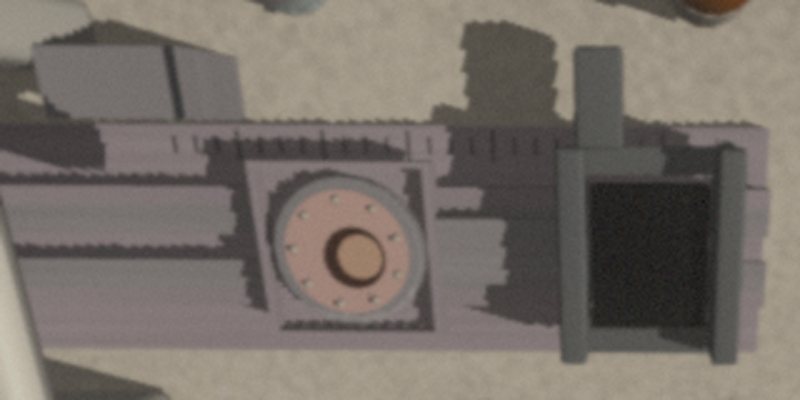

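```bash
python3 -m pendant '[0,0.11,-0.017,0,0,0,0, 0,0.11,-0.017,0.3,0,0,0, 0,0.11,-0.017,0.4,0,0,0, 0,0.11,-0.017,0.4,0,0,0, 0,0.11,-0.017,0.4,0,0,0, 0,0,0,0.4,0,0,0, 0,0,0,0.4,0,0,0, 0,0,0,0.4,0,0,0, 0,0,0,0.3,0,0,0, 0,0,0,0.15,0,0,0, 0,0,0,0,0,0,0, 0,0,0,0,0,0,0]'
python3 - <<'E'
from rig import *
import numpy as np,cv2
s=observe(); p=s["position"]; X=np.array([0.95424033,0.29904079]);Y=np.array([-X[1],X[0]])
print(s["time_s"],p,p[:2]@X,p[:2]@Y,s["ft_force"],s["tool_rot"].round(4))
d=get_image("wrist"); cv2.imwrite("pics/w2.png",d["frame"][:,:,::-1])
E
```

```text
time_s: 3.75
position: [0.6052, -0.2931, 0.0746]
tool_rot: [[0.954, 0.299, 0.001], [0.299, -0.954, -0.001], [0.001, 0.001, -1.0]]
ft_force: [-0.3, -0.2, -0.2]
grip_width: -0.0003
3.75 [ 0.60518106 -0.29307441  0.07457924] 0.4898469689237888 -0.4606372437697476 [-0.27522926 -0.1668414  -0.15708854] [[ 9.541e-01  2.994e-01  9.000e-04]
 [ 2.994e-01 -9.541e-01 -6.000e-04]
 [ 7.000e-04  8.000e-04 -1.000e+00]]
```

View pics/w2.png

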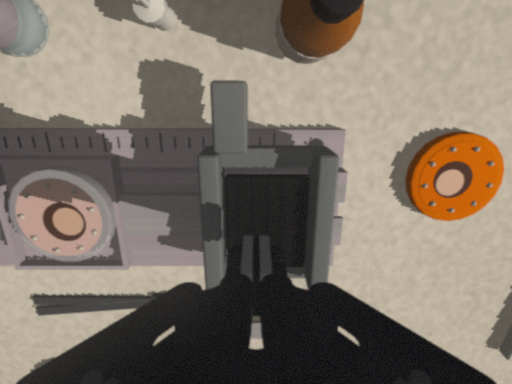

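The fingertips at (257,240) hang between the two bars, over the pad. I'll lower to just above it.

```bash
python3 -m pendant '[0,0,0,0.1,0,0,0, 0,0,0,0.14,0,0,0, 0,0,0,0.14,0,0,0, 0,0,0,0.1,0,0,0, 0,0,0,0.03,0,0,0, 0,0,0,0,0,0,0]'; python3 -m pendant '[0,0,0,0.03,0,0,0, 0,0,0,0.03,0,0,0, 0,0,0,0.03,0,0,0,0,0,0,0.0,0,0,0]'
```

```text
time_s: 4.4
position: [0.6048, -0.2927, 0.048]
tool_rot: [[0.954, 0.299, -0.0], [0.299, -0.954, 0.0], [-0.0, -0.0, -1.0]]
ft_force: [0.0, -0.9, 0.4]
grip_width: 0.0003
time_s: 4.8
position: [0.6051, -0.2929, 0.0445]
tool_rot: [[0.954, 0.299, 0.001], [0.299, -0.954, -0.001], [0.001, 0.001, -1.0]]
ft_force: [-0.8, 1.1, 5.9]
grip_width: -0.0
```

```bash
python3 -m pendant '[0,0,0,0.03,0,0,0, 0,0,0,0.03,0,0,0, 0,0,0,0.02,0,0,0,0,0,0,0.0,0,0,0]'; python3 -m pendant '[0,0,0,0,0,0,0,0,0,0,0.02,0,0,0,0,0,0,0.0,0,0,0]'
```

```text
time_s: 5.2
position: [0.6052, -0.2931, 0.041]
tool_rot: [[0.954, 0.299, 0.001], [0.299, -0.954, -0.001], [0.001, 0.002, -1.0]]
ft_force: [-1.0, 0.7, 8.4]
grip_width: 0.0003
time_s: 5.5
position: [0.6052, -0.2932, 0.0401]
tool_rot: [[0.954, 0.299, 0.001], [0.299, -0.954, -0.001], [0.001, 0.002, -1.0]]
ft_force: [-2.3, -0.8, 7.8]
grip_width: 0.0001
```

Pad is about 5 mm down at about 8 N. I'll start sliding slowly.

```bash
python3 -m pendant '[0,0,-0.02,0,0,0,0, 0,0,-0.03,0,0,0,0, 0,0,-0.04,0,0,0,0, 0,0,-0.04,0,0,0,0, 0,0,-0.04,0,0,0,0, 0,0,-0.04,0,0,0,0, 0,0,-0.04,0,0,0,0, 0,0,-0.04,0,0,0,0]'
python3 - <<'E'
from rig import *
import numpy as np
s=observe(); p=s["position"]; X=np.array([0.95424033,0.29904079]);Y=np.array([-X[1],X[0]])
print(p,p[:2]@X,p[:2]@Y,s["ft_force"])
E
```

```text
time_s: 6.3
position: [0.601, -0.2798, 0.0403]
tool_rot: [[0.954, 0.299, 0.002], [0.299, -0.954, -0.002], [0.001, 0.003, -1.0]]
ft_force: [-2.2, -1.2, 7.9]
grip_width: 0.0002
[ 0.60104224 -0.27984337  0.04031802] 0.489854165491384 -0.4467739751069781 [-2.16442335 -1.23942192  7.91369537]
```

```bash
python3 -m pendant '[0,0,-0.06,0,0,0,0, 0,0,-0.07,0,0,0,0, 0,0,-0.07,0,0,0,0, 0,0,-0.07,0,0,0,0, 0,0,-0.07,0,0,0,0, 0,0,-0.07,0,0,0,0, 0,0,-0.07,0,0,0,0, 0,0,-0.07,0,0,0,0,0,0,-0.07,0,0,0,0,0,0,-0.07,0,0,0,0,0,0,-0.05,0,0,0,0,0,0,-0.03,0,0,0,0]'
python3 - <<'E'
from rig import *
import numpy as np,cv2
s=observe(); p=s["position"]; X=np.array([0.95424033,0.29904079]);Y=np.array([-X[1],X[0]])
print(p,p[:2]@X,p[:2]@Y,s["ft_force"])
d=get_image("wrist"); np.savez("pics/w3.npz",**d);cv2.imwrite("pics/w3.png",d["frame"][:,:,::-1])
E
```

```text
time_s: 7.5
position: [0.5895, -0.2429, 0.0403]
tool_rot: [[0.954, 0.299, 0.002], [0.299, -0.954, -0.002], [0.001, 0.003, -1.0]]
ft_force: [-1.5, -1.6, 7.8]
grip_width: 0.0002
[ 0.5895316  -0.24290851  0.04026235] 0.4899152816414189 -0.40808708957887874 [-1.53144617 -1.61771224  7.79610853]
```

View pics/w3.png

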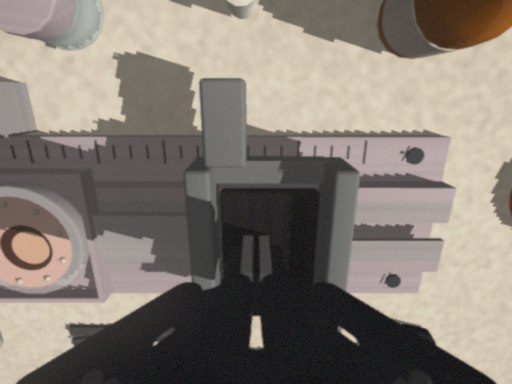

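The carriage rides along with the tips, and the pad has moved about 52 mm. Tips at (256,255), front bar inner edge at u=220. About 107 mm remain.

```bash
python3 -m pendant '[0,0,-0.06,0,0,0,0, 0,0,-0.07,0,0,0,0, 0,0,-0.08,0,0,0,0, 0,0,-0.08,0,0,0,0, 0,0,-0.08,0,0,0,0, 0,0,-0.08,0,0,0,0, 0,0,-0.08,0,0,0,0, 0,0,-0.08,0,0,0,0,0,0,-0.08,0,0,0,0,0,0,-0.08,0,0,0,0,0,0,-0.08,0,0,0,0,0,0,-0.08,0,0,0,0]'; python3 -m pendant '[0,0,-0.08,0,0,0,0, 0,0,-0.08,0,0,0,0, 0,0,-0.08,0,0,0,0, 0,0,-0.08,0,0,0,0, 0,0,-0.08,0,0,0,0, 0,0,-0.08,0,0,0,0, 0,0,-0.08,0,0,0,0, 0,0,-0.08,0,0,0,0,0,0,-0.06,0,0,0,0,0,0,-0.04,0,0,0,0,0,0,-0.02,0,0,0,0]'
python3 - <<'E'
from rig import *
import numpy as np,cv2
s=observe(); p=s["position"]; X=np.array([0.95424033,0.29904079]);Y=np.array([-X[1],X[0]])
print(p,p[:2]@X,p[:2]@Y,s["ft_force"])
d=get_image("wrist"); np.savez("pics/w4.npz",**d);cv2.imwrite("pics/w4.png",d["frame"][:,:,::-1])
E
```

```text
time_s: 8.75
position: [0.5757, -0.1985, 0.0402]
tool_rot: [[0.954, 0.299, 0.002], [0.299, -0.954, -0.002], [0.002, 0.003, -1.0]]
ft_force: [-0.8, -2.4, 8.3]
grip_width: -0.0003
time_s: 9.85
position: [0.5643, -0.1621, 0.0401]
tool_rot: [[0.954, 0.3, 0.002], [0.3, -0.954, -0.002], [0.002, 0.002, -1.0]]
ft_force: [-2.3, -2.1, 7.2]
grip_width: 0.0001
[ 0.56432784 -0.16210934  0.04005776] 0.4900270844688725 -0.323448309665269 [-2.32293974 -2.05064046  7.20293816]
```

View pics/w4.png

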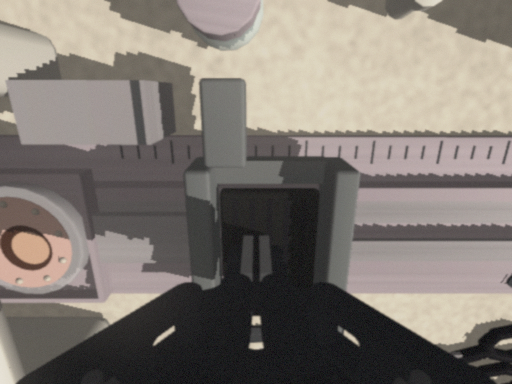

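The ear (u=202) is closing on the stop end (u≈165–175), with about 22 mm left.

```bash
python3 -m pendant '[0,0,-0.04,0,0,0,0, 0,0,-0.05,0,0,0,0, 0,0,-0.05,0,0,0,0, 0,0,-0.05,0,0,0,0, 0,0,-0.05,0,0,0,0, 0,0,-0.05,0,0,0,0, 0,0,-0.04,0,0,0,0, 0,0,-0.03,0,0,0,0,0,0,-0.02,0,0,0,0,0,0,-0.02,0,0,0,0]'; python3 -m pendant '[0,0,-0.02,0,0,0,0,0,0,-0.02,0,0,0,0,0,0,-0.02,0,0,0,0]'
```

```text
time_s: 10.9
position: [0.5584, -0.1431, 0.04]
tool_rot: [[0.954, 0.299, 0.002], [0.299, -0.954, -0.002], [0.002, 0.002, -1.0]]
ft_force: [-2.0, -1.3, 7.6]
grip_width: -0.0002
time_s: 11.2
position: [0.5575, -0.1403, 0.04]
tool_rot: [[0.954, 0.299, 0.002], [0.299, -0.954, -0.002], [0.002, 0.002, -1.0]]
ft_force: [-0.7, -0.8, 8.0]
grip_width: -0.0004
```

```bash
for i in 1 2; do python3 -m pendant '[0,0,-0.02,0,0,0,0,0,0,-0.02,0,0,0,0,0,0,-0.02,0,0,0,0]'|grep -E "pos|ft"; done
python3 - <<'E'
from rig import *
import numpy as np,cv2
d=get_image("wrist"); np.savez("pics/w5.npz",**d);cv2.imwrite("pics/w5.png",d["frame"][:,:,::-1])
E
```

```text
position: [0.5573, -0.1384, 0.0403]
ft_force: [0.4, -5.3, 7.6]
position: [0.5567, -0.1356, 0.0404]
ft_force: [0.1, -4.3, 8.0]
```

View pics/w5.png

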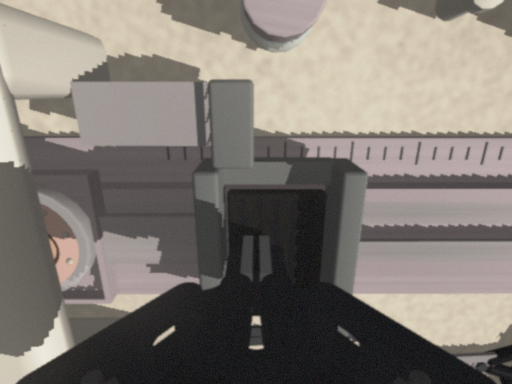

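The ear (u≈211) meets the stop's end (u≈206). Forward force rose to about 5 N and the tips are starting to slip on the pad, so the carriage is at the stop. I'll dwell briefly and then lift straight up.

```bash
python3 -m pendant '[0,0,-0.01,0,0,0,0,0,0,0,0,0,0,0]'; python3 -m pendant '[0,0,0,-0.04,0,0,0,0,0,0,-0.06,0,0,0,0,0,0,-0.06,0,0,0,0,0,0,-0.06,0,0,0,0,0,0,-0.1,0,0,0,0,0,0,-0.2,0,0,0,0,0,0,-0.3,0,0,0,0,0,0,-0.4,0,0,0,0,0,0,-0.4,0,0,0,0,0,0,-0.4,0,0,0,0,0,0,-0.3,0,0,0,0,0,0,0,0,0,0]'
python3 - <<'E'
from rig import *
from h import *
d=get_image("wrist"); np.savez("pics/w6.npz",**d);cv2.imwrite("pics/w6.png",d["frame"][:,:,::-1])
t=get_image("top"); np.savez("pics/top6.npz",**t);cv2.imwrite("pics/top6.png",t["frame"][:,:,::-1])
E
```

```text
time_s: 12.05
position: [0.5565, -0.135, 0.0404]
tool_rot: [[0.954, 0.299, 0.005], [0.299, -0.954, -0.004], [0.004, 0.005, -1.0]]
ft_force: [1.3, -4.3, 7.8]
grip_width: -0.0002
time_s: 13.25
position: [0.5556, -0.1337, 0.1572]
tool_rot: [[0.954, 0.3, 0.004], [0.3, -0.954, -0.002], [0.003, 0.003, -1.0]]
ft_force: [0.3, 0.5, 0.3]
grip_width: 0.0001
```

View pics/w6.png

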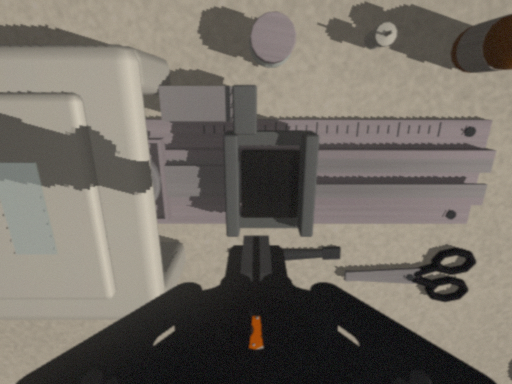

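View pics/top6.png

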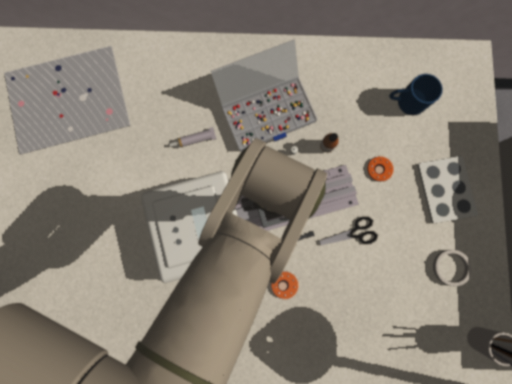

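Run:
```python
from h import *
d=load("w6"); P=cloud(d); u,v=np.meshgrid(np.arange(512),np.arange(384))
X=np.array([0.95424033,0.29904079]);Y=np.array([-X[1],X[0]]); S=P[...,:2]@np.stack([X,Y],1)
cv2.imwrite("pics/w6c.png",cv2.resize(d["frame"][75:245,130:330,::-1],None,fx=3.5,fy=3.5,interpolation=cv2.INTER_CUBIC))
m=(u>245)&(u<297)&(v>152)&(v<215); print("pad z",np.median(P[m][:,2]))
for r in(95,105,112): print(r,[(c,round(S[r,c,1],4),round(P[r,c,2],4)) for c in range(218,262,2)])
```

```text
pad z 0.04631068788085321
95 [(218, np.float64(-0.2627), np.float64(0.045)), (220, np.float64(-0.2644), np.float64(0.0454)), (222, np.float64(-0.2661), np.float64(0.046)), (224, np.float64(-0.2679), np.float64(0.0475)), (226, np.float64(-0.2693), np.float64(0.0455)), (228, np.float64(-0.271), np.float64(0.0463)), (230, np.float64(-0.2726), np.float64(0.0456)), (232, np.float64(-0.2743), np.float64(0.0467)), (234, np.float64(-0.276), np.float64(0.0473)), (236, np.float64(-0.2776), np.float64(0.047)), (238, np.float64(-0.2792), np.float64(0.0469)), (240, np.float64(-0.281), np.float64(0.049)), (242, np.float64(-0.2825), np.float64(0.0483)), (244, np.float64(-0.2841), np.float64(0.0479)), (246, np.float64(-0.2858), np.float64(0.0473)), (248, np.float64(-0.2874), np.float64(0.0474)), (250, np.float64(-0.289), np.float64(0.0475)), (252, np.float64(-0.2906), np.float64(0.0474)), (254, np.float64(-0.2923), np.float64(0.0485)), (256, np.float64(-0.2939), np.float64(0.0467)), (258, np.float64(-0.2959), np.float64(-0.0005)), (260, np.float64(-0.2979), np.float64(-0.0013))]
105 [(218, np.float6
[... 1389 characters left out ...]
(-0.2739), np.float64(0.0457)), (234, np.float64(-0.2757), np.float64(0.0472)), (236, np.float64(-0.2773), np.float64(0.0469)), (238, np.float64(-0.279), np.float64(0.048)), (240, np.float64(-0.2807), np.float64(0.0478)), (242, np.float64(-0.2823), np.float64(0.0474)), (244, np.float64(-0.284), np.float64(0.0479)), (246, np.float64(-0.2856), np.float64(0.0482)), (248, np.float64(-0.2873), np.float64(0.0472)), (250, np.float64(-0.2889), np.float64(0.0478)), (252, np.float64(-0.2906), np.float64(0.0468)), (254, np.float64(-0.2922), np.float64(0.0479)), (256, np.float64(-0.2939), np.float64(0.0459)), (258, np.float64(-0.296), np.float64(-0.0008)), (260, np.float64(-0.2979), np.float64(0.0004))]
```

View pics/w6c.png

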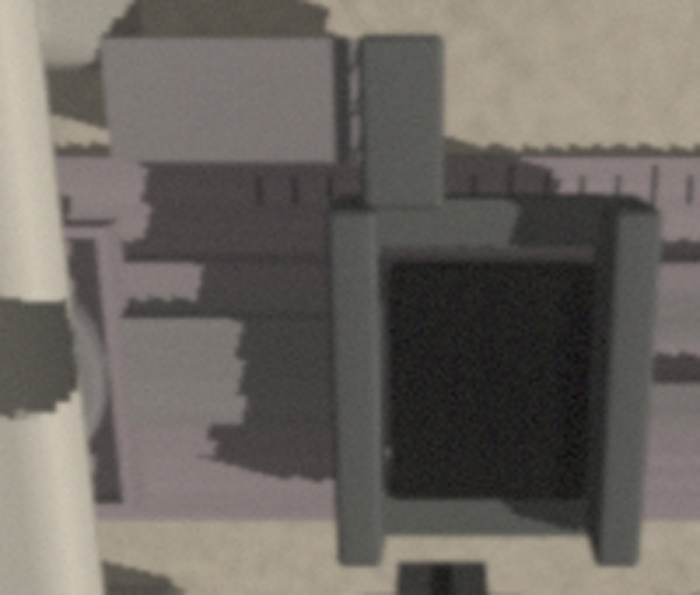

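No depth gap between ear and stop: ear front at about −0.275, stop face at −0.274. The pad top is back at 46 mm, so the brake is on. The arm is clear, so I'll hand in.

```bash
python3 -c "
from rig import *
s=observe();print(s['time_s'],s['ft_force']);print(close_job())"
```

```text
13.35 [0.49525577 0.59547709 0.12268363]
the job is handed in; nothing more can be done
None
```

The carriage is at the stop and its brake is back on. I handed the job in at 13.35 s of robot time.

**What I did:** With the fingers shut I pressed the pad down about 5–6 mm at roughly 8 N. Keeping it pressed, I slid the carriage about 160 mm until the ear met the stop. The forward force rose to about 5 N there and the tips began to slip on the pad. I then lifted straight up.

**Last checks:**
- **Ear and stop:** the gap measured about 0–1 mm, with no break between them in the depth image.
- **Pad:** its top is back at 46 mm, so it is up.
- **Arm:** it is clear, at about 0.16 m height with under 1 N on the tool.
- **Bystanders:** the ones in view look unmoved. I did not measure them, and the jar and nozzle were partly hidden by the arm in the last top view.
- **Charm:** it was still in its tray when last seen just before the lift. The lamp hid most of the tray after that, so I could not measure it at the end.

**One disagreement:** the first top-view estimate of the pad's position across the rail was about 10 mm off the wrist-camera one. I used the wrist value, and the fingertips landed between the bars, on the pad.

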